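# Pizza board out over the shelf end

## Task

Someone wants to pick up the thin brown pizza board by its end: without gripping or lifting it, push it with the fingertips until it lies flush along the shelf's back upstand and about a third of its length (6 to 7 cm) sticks out over the shelf end that is next to the open pizza box. The little sauce pot rides along upright on the board and must not be touched, and everything else on the table stays where it is.

Things in the scene. Friction and masses are not known exactly. Their poses are not given: they have to be found in the camera images.
- shelf: Fixed steel riser shelf. Origin on the table under it; x across it, away from the robot (turned up to 0.2 rad), y along it. Flat top 70 mm above the table, from x = -109 to +85 mm and y = -180 to +180 mm; both ends and the robot-side edge are open. Along the far side a fixed upstand, face at x = +85 mm, 4 mm thick, rises 28 mm above the top.
- board: Thin dark-brown wood-fibre board, loose and askew on the shelf, 130 (its x) x 200 (its y, along the shelf) x 6 mm, about 160 g. Origin at the centre of its underside, z up. Slides with 1 to 3 N. In the shelf's frame its origin is at x = +20 mm when flush with the upstand and at y = +145 or -145 mm with 65 mm sticking out. Half its length out, it would tip off.
- pot: Small white sauce pot with a foil lid, 60 mm across, 32 mm tall, 50 g, standing loose near the middle of the board. Origin at the centre of its underside, z up.
- open_box: Open cardboard pizza box fixed on the table beside one end of the shelf (either end): empty tray with paper inside, 220 x 220 mm, walls 42 mm high, its lid laid out flat on the side away from the robot. Origin at the centre of the tray's underside. The board must stick out towards this box.
- shut_box: Closed cardboard pizza box, 220 x 220 x 42 mm, fixed on the table beside the other end of the shelf. Origin at the centre of its underside.
- pot_b: Sauce pot like the one on the board, standing on the table on the robot's side of the shelf. Bystander. Origin at the centre of its underside.
- pot_c: A second such sauce pot on the table on the robot's side of the shelf. Bystander. Origin at the centre of its underside.
- can: Aluminium drink can, 66 mm across, 115 mm tall, on the table. Bystander. Origin at the centre of its underside.
- shaker: Glass shaker with a steel top, 50 mm across, 99 mm tall, on the table beyond the shelf. Bystander. Origin at the centre of its underside.
- cutter: Pizza cutter lying flat on the table: black handle, steel wheel 84 mm across. Bystander. Origin on its underside near its middle.
- oil: Green oil bottle, 60 mm across, 190 mm tall, on the table beyond the shelf. Bystander. Origin at the centre of its underside.
Mind the look-alikes: they are no part of the job. Leave any green or orange look-alike of the pot alone.

How it is judged:
By the outcome, as a careful person would: the job done as asked, in the order asked, and still so for the second after the job is handed in, with the robot touching nothing.
It also fails if it takes over 58 s, if anything falls off the work surface, if the arm or the gripper's body presses on something with over 40 N, if the wrist force passes 120 N, or if a joint passes its speed limit or range.

## Robot

A 6-joint arm with a two-finger parallel gripper is mounted at the origin on the work surface. World frame = base frame: x ahead of the robot, y to its left, z up, the work surface at z = 0. Lengths are in mm, angles in rad, forces in N, time in s.
With the tool pointing down it reaches from about 350 to 875 mm from the base axis. Payload 4.2 kg.
Tool frame: the origin (TCP) lies between the finger pads; the fingertips stand 19 mm ahead of it and the grasp point (between the pads) is the TCP; z points along the fingers, y is the line along which they close (so a half turn about z gives the same grasp; the last joint's range is limited). The gripper opens to 87 mm and grips with 3 to 60 N. Pads are 19 mm wide; open, the fingers measure 117 mm over their backs; the gripper's body (75 mm by 190 mm) begins 51 mm behind the grasp point.
Start: joints at [1.486, 0.385, 0.008, 0, -1.194, -0.259], TCP at [210.634, 588.415, 241.55] pointing down, gripper open.
Joint ranges: [-3.14, 3.14], [-1.21, 2.06], [-1.07, 1.41], [-3.16, 2.05], [-2.99, -0.16], [-3.1, 3.1]. Speed limits (rad/s): [2.79, 2.79, 3.14, 3.14, 3.14, 3.14].

## Interface

Orientations are given as a rotation vector (axis times angle).
In Python, from station import r gives the robot as it stands.
- The arm moves only by the tool jog_arm, never from a script. Its argument "deltas" is one flat list of numbers, 7 for each row, row after row: the shift along the tool's x, y, z in units of 30 mm (1.0 is 30 mm), then the turn, a rotation vector about the tool's x, y, z in rad, then the finger opening in mm, from 0 to 87. In form: [dx, dy, dz, ax, ay, az, jaw, dx, dy, dz, ax, ay, az, jaw, ...]. A call has 1 to 5 rows; each row is the pose to reach, as a shift and turn from the pose commanded when the call began, along the tool's axes at that moment; what a row does not reach only later rows make up. A row lasts 1/12 s, in which the tool goes at most 41.7 mm and 7.16 degrees, less where a joint would pass 70% of its speed; a pose out of reach is approached as far as the arm can. A call with a gripper value outside its range is refused whole. The fingers move at their own pace and stop on an object; "squeeze" is the grip in N (left out, the last holds). Time passes only in rows, so rows that repeat a pose let the fingers close. It gives the time, the measured TCP pose, the force, the opening and the grip force at its end, in the units of the state.
- r.get_obs(): the state, without advancing time (a new reading comes with each control period).
- r.camera(name): name is "scene" or "top" or "wrist"; returns the picture (400x640x3 uint8, blue, green, red); there is no depth.
- r.camera_params(name): a dict with "fx", "fy", "cx", "cy" (pixels), "extrinsics" (4x4, takes a point from world to camera coordinates). Camera axes: x right, y up, looking along -z (the intrinsics and any distortion apply to the point x, -y, -z); pixel columns grow to the right and rows downward; lengths in mm; the calibration is good to about 2 mm. A picture is of the moment at which its call begins: read the wrist's pose just before it. camera_params takes no time and is no camera call; for the wrist camera it gives the pose at the moment of the call.
- r.sign_off(): hands the job in; it is judged then, once.
The state is a dict: "t": time; "joint_pos": joint angles; "qd": joint speeds; "tau": joint torques, N m; "tcp_pos": TCP position; "eef_rot": TCP orientation; "wrist_force": force on the tool from outside, world axes, zero at the start; "ft_torque": the same for the moment, N m; "grip_width": opening from 0.0 (shut) to 1.0 (fully open); "gripper_force": force on a finger pad.
Only numpy, scipy, OpenCV 4.12 (cv2) and the standard library are available. Lean on these libraries where they do the work, as an engineer would, in place of code of your own. Each camera call takes 0.05 s, during which the arm holds its last target. There are 200 camera calls.

## Working session

There is one attempt and no reset: what is moved stays moved. The work goes in short steps, Python scripts to look and compute and a tool call to move; the robot and the scene stay as the last step left them, time stands still between calls to the robot, and variables do not carry over. Pictures are saved under pics/ and viewed, at most 11 in all, crops included, and the job is handed in when it is done.

Besides the shell and the picture viewer there is one more tool, called after ">>>" by a JSON object that holds its "api" and its "payload", one argument or row to a line. jog_arm: Moves the arm, as the interface text tells. Its arguments: {"type":"object","properties":{"deltas":{"type":"array","items":{"type":"number"}},"squeeze":{"type":"number"}},"required":["deltas"]}

```bash
mkdir -p pics; cat > h.py <<'E'
import numpy as np,cv2
from station import r
def ray(p,u,v):
    E=np.array(p["extrinsics"]);d=np.array([(u-p["cx"])/p["fx"],-(v-p["cy"])/p["fy"],-1.]);R=E[:3,:3]
    return -R.T@E[:3,3],R.T@d
def onz(p,u,v,z):
    o,d=ray(p,u,v);return o+d*(z-o[2])/d[2]
def proj(p,X):
    E=np.array(p["extrinsics"]);c=E[:3,:3]@np.array(X,float)+E[:3,3];return p["cx"]+p["fx"]*c[0]/-c[2],p["cy"]-p["fy"]*c[1]/-c[2]
E
python3 - <<'E'
from h import *
for n in("top","scene"):
    im=r.camera(n);cv2.imwrite(f"pics/{n}0.png",im);p=r.camera_params(n);print({k:np.round(v,3).tolist() for k,v in p.items()})
o=r.get_obs();print(o)
E
```

```text
{'fx': 452.617, 'fy': 452.617, 'cx': 314.38, 'cy': 199.65, 'extrinsics': [[0.016, -1.0, -0.005, -10.269], [0.997, 0.015, 0.07, -559.423], [-0.069, -0.006, 0.998, -1173.796], [0.0, 0.0, 0.0, 1.0]]}
{'fx': 489.809, 'fy': 489.809, 'cx': 316.402, 'cy': 196.755, 'extrinsics': [[-0.402, 0.915, -0.016, 239.295], [-0.6, -0.251, 0.759, 264.322], [0.691, 0.315, 0.65, -1726.512], [0.0, 0.0, 0.0, 1.0]]}
{'t': 0.1, 'joint_pos': array([ 1.48561160e+00,  3.85494962e-01,  6.74861675e-03, -4.56233487e-04,
       -1.19399748e+00, -2.58614399e-01]), 'qd': array([ 0.00167039, -0.00231933,  0.00286636,  0.00130913,  0.00115368,
       -0.00058801]), 'tau': array([ 1.06639909e-03, -3.91687703e+01,  1.87935483e+01,  4.23194110e+00,
        1.34703549e-02, -7.17416356e-05]), 'tcp_pos': array([210.46563181, 587.95743001, 240.55113316]), 'eef_rot': array([ 3.09329766e+00, -5.37304809e-01, -3.98425766e-04]), 'wrist_force': array([-0.45181153,  0.47139051, -0.09101021]), 'ft_torque': array([ 0.02147777, -0.01045481, -0.02546895]), 'gripper_force': 0.0, 'grip_width': 0.9977027374867145}
```

View pics/top0.png

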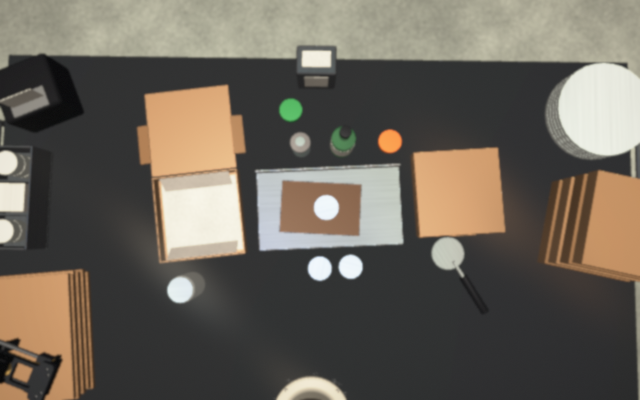

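View pics/scene0.png

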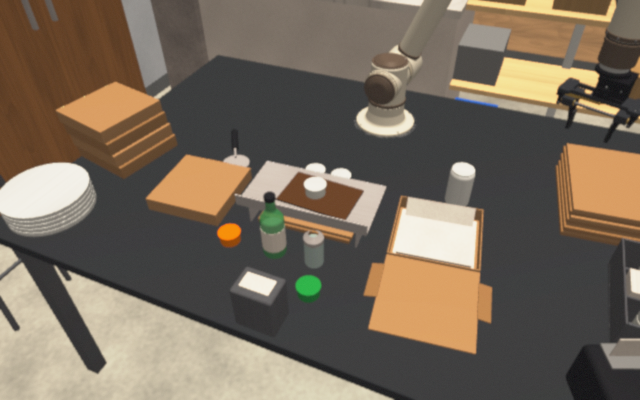

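The open box is at the left in the top picture (about 200,215), so the board has to stick out towards +y. The shelf spans (257..403, 165..250), the board (280..361, 181..236), with the pot at (326,208). pot_b and pot_c are at (320,268) and (350,267), and the can is at (181,290).

```bash
cat > m.py <<'E'
from h import *
from scipy.spatial.transform import Rotation as Ro
def boardq(im,p,S=None):
    hsv=cv2.cvtColor(cv2.GaussianBlur(im,(3,3),0),cv2.COLOR_BGR2HSV)
    m=cv2.inRange(hsv,(3,70,40),(20,255,150))
    return m
def big(m,roi):
    k=np.zeros_like(m);x0,y0,x1,y1=roi;k[y0:y1,x0:x1]=m[y0:y1,x0:x1]
    c,_=cv2.findContours(k,cv2.RETR_EXTERNAL,cv2.CHAIN_APPROX_NONE);return max(c,key=cv2.contourArea)
def rect(c,p,z):
    w=np.array([onz(p,u,v,z)[:2] for u,v in c[:,0,:]],np.float32)
    (cx,cy),(a,b),t=cv2.minAreaRect(w)
    if a>b:a,b=b,a;t-=90
    t=(t+45)%90-45
    return (round(cx,1),round(cy,1)),(round(a,1),round(b,1)),round(np.radians(t),4)
E
python3 - <<'E'
from m import *
im=cv2.imread("pics/top0.png");p=r.camera_params("top")
c=big(boardq(im,p),(258,172,400,245));print("board",rect(c,p,76))
hsv=cv2.cvtColor(im,cv2.COLOR_BGR2HSV)
m=cv2.inRange(hsv,(0,0,95),(180,60,255))|boardq(im,p)
c=big(m,(250,150,408,256));print("shelf raw",rect(c,p,70))
for n,u,v,z in[("pot",326,208,108),("b",320,268,32),("c",350,267,32),("can",181,290,115),
 ("sTL",257,170,70),("sTR",400,165,70),("sBR",403,243,70),("sBL",260,250,70),("boxTR",239,168,42),("boxBR",245,254,42),("shaker",299,141,99),("oil",345,133,190),("shutTL",413,153,42),("shutBL",418,237,42)]:print(n,onz(p,u,v,z).round(0))
print(hsv[200,300],hsv[240,300],hsv[166,300],hsv[175,300])
cv2.imwrite("pics/top_crop.png",cv2.resize(im[150:280,230:430],None,fx=4,fy=4,interpolation=cv2.INTER_CUBIC))
E
```

```text
board ((535.6, -17.1), (124.7, 193.7), np.float64(-0.0327))
shelf raw ((539.9, -39.8), (206.2, 368.3), np.float64(0.0611))
pot [533. -31. 108.]
b [382. -19.  32.]
c [386. -96.  32.]
can [331. 314. 115.]
sTL [629. 145.  70.]
sTR [ 647. -218.   70.]
sBR [ 451. -226.   70.]
sBL [427. 132.  70.]
boxTR [637. 196.  42.]
boxBR [415. 174.  42.]
shaker [699.  38.  99.]
oil [701. -70. 190.]
shutTL [ 684. -256.   42.]
shutBL [ 466. -269.   42.]
[ 13 105 146] [106  18 212] [30  4 59] [ 81   9 207]
```

View pics/top_crop.png

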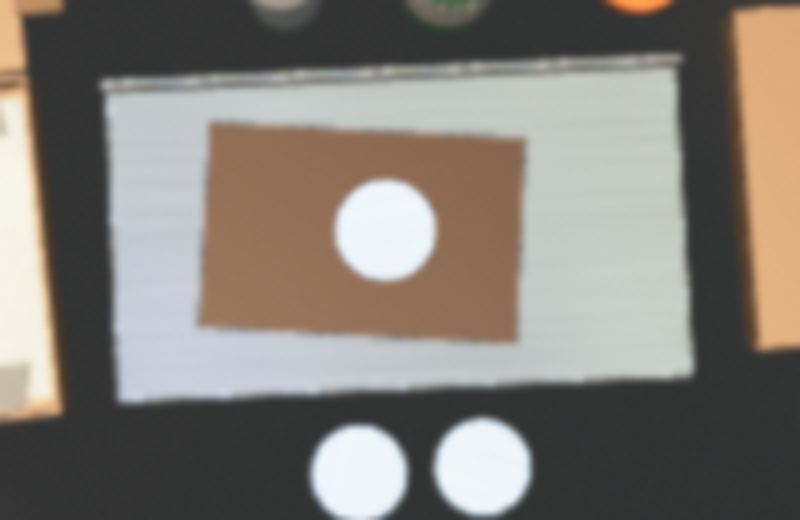

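The crop shows the shelf's front edge running from (119,402) to (693,376). The board's corners are (210,122), (525,140), (517,342) and (198,326), and the pot sits at (385,230). The board is askew by about -0.09 rad to the shelf. Next I'll work out the frames and the target for the first push.

```bash
cat >> m.py <<'E'
def cp(p,u,v,z): return onz(p,(u+.5)/4-.5+230,(v+.5)/4-.5+150,z)[:2]
def toolmove(tgt,yaw):
    o=r.get_obs();R=Ro.from_rotvec(o["eef_rot"]);x=R.as_matrix()[:,0];y0=np.arctan2(x[1],x[0])
    d=R.inv().apply(np.array(tgt)-o["tcp_pos"])/30
    print("t",round(o["t"],2),"tcp",o["tcp_pos"].round(1),"yaw",round(y0,3),"delta units",d.round(2),"az",round(-(yaw-y0),3),"F",o["wrist_force"].round(1))
E
python3 - <<'E'
from m import *
p=r.camera_params("top")
fl,fr=cp(p,119,402,70),cp(p,693,376,70);bl,br=cp(p,105,93,70),cp(p,677,68,70);tl,tr=cp(p,103,84,98),cp(p,682,57,98)
d=fl-fr;th=np.arctan2(-d[0],d[1]);d2=tl-tr;print("len",np.linalg.norm(d),np.linalg.norm(d2),"th",th,np.arctan2(-d2[0],d2[1]))
th=(th+np.arctan2(-d2[0],d2[1]))/2
X=np.array([np.cos(th),np.sin(th)]);Y=np.array([-X[1],X[0]])
o1=(fl+fr)/2+109*X; o2=(tl+tr)/2-89*X;print(o1,o2,"width",(bl-fl)@X,(br-fr)@X)
o=(o1+o2)/2
S=lambda q:np.array([(q-o)@X,(q-o)@Y]).round(1)
for n,u,v,z in[("A",210,122,76),("B",525,140,76),("C",517,342,76),("D",198,326,76),("pot",385,230,108)]:print(n,S(cp(p,u,v,z)))
np.save("S.npy",[o[0],o[1],th]);W=lambda a,b:o+a*X+b*Y
print("o",o,th); t=W(-105,20);print(t);toolmove([*t,160],th)
E
```

```text
len 359.90892718396515 358.52441113413164 th 0.06089548807281624 0.06190189020668554
[546.8279093  -38.98086305] [546.07026335 -39.31116026] width 195.17803026367775 194.47826635567546
A [ 64.4 115.5]
B [ 43.9 -82. ]
C [-82.4 -70.3]
D [-63.3 128.2]
pot [-10.4   9.4]
o [546.44908632 -39.14601166] 0.061398689139750884
[440.41973621 -25.62651037]
t 0.1 tcp [210.5 588.  240.6] yaw -0.344 delta units [14.11 16.66  2.72] az -0.405 F [-0.5  0.5 -0.1]
```

>>> {"api": "jog_arm", "payload": {
  "deltas": [14.1,16.7,0,0,0,-0.405,87,14.1,16.7,0,0,0,-0.405,87,14.1,16.7,0,0,0,-0.405,87,14.1,16.7,0,0,0,-0.405,87,14.1,16.7,0,0,0,-0.405,87]
}}

```text
t: 0.52
tcp_pos: [283.6, 391.1, 241.0]
eef_rot: [3.139, 0.099, -0.001]
wrist_force: [2.3, 0.5, 0.7]
grip_width: 1.001
gripper_force: 0.0
```

```bash
python3 -c "
from m import *
toolmove([440.4,-25.6,160],.0614)"
```

```text
t 0.52 tcp [283.6 391.1 241. ] yaw 0.063 delta units [ 4.34 14.19  2.71] az 0.002 F [2.3 0.5 0.7]
```

>>> {"api": "jog_arm", "payload": {
  "deltas": [4.3,14.2,0,0,0,0,87,4.3,14.2,0,0,0,0,87,4.3,14.2,0,0,0,0,87,4.3,14.2,0,0,0,0,87,4.3,14.2,0,0,0,0,87]
}}

```text
t: 0.93
tcp_pos: [355.8, 195.8, 241.5]
eef_rot: [-3.14, -0.097, 0.0]
wrist_force: [0.2, 1.4, 0.0]
grip_width: 0.999
gripper_force: 0.0
```

>>> {"api": "jog_arm", "payload": {
  "deltas": [2.3,7.5,1,0,0,0,87,2.3,7.5,1.5,0,0,0,87,2.3,7.5,2.0,0,0,0,87,2.3,7.5,2.7,0,0,0,87,2.3,7.5,2.7,0,0,0,87]
}}

```text
t: 1.35
tcp_pos: [425.4, 11.6, 179.1]
eef_rot: [-3.139, -0.096, -0.003]
wrist_force: [1.1, 0.1, -0.4]
grip_width: 1.003
gripper_force: 0.0
```

```bash
python3 -c "
from m import *
toolmove([440.4,-25.6,110],.0614)"
```

```text
t 1.35 tcp [425.4  11.6 179.1] yaw 0.061 delta units [0.42 1.27 2.3 ] az -0.0 F [ 1.1  0.1 -0.4]
```

>>> {"api": "jog_arm", "payload": {
  "deltas": [0.4,1.2,1.0,0,0,0,87,0.4,1.2,2.2,0,0,0,87,0.4,1.2,2.2,0,0,0,87]
}}

```text
t: 1.6
tcp_pos: [434.6, -24.7, 107.0]
eef_rot: [3.138, 0.086, -0.023]
wrist_force: [-1.6, -0.7, 1.1]
grip_width: 0.996
gripper_force: 0.0
```

```bash
python3 - <<'E'
from m import *
im=r.camera("wrist");p=r.camera_params("wrist");cv2.imwrite("pics/w1.png",im)
im=r.camera("scene");cv2.imwrite("pics/s1.png",np.vstack([cv2.resize(im[130:280,200:420],(660,450))]))
o,X,th=np.load("S.npy");toolmove([440.4,-25.6,92],.0614)
E
```

```text
t 1.7 tcp [438.5 -22.3 112.5] yaw 0.061 delta units [0.06 0.11 0.68] az -0.001 F [-0.1  0.2  0.2]
```

View pics/w1.png

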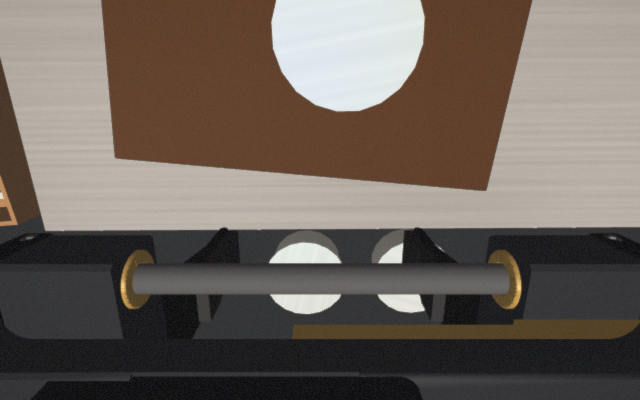

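The close view shows the board's near edge from (115,158) to (487,190), clear of the fingers. pot_b and pot_c are below the tips, in front of the shelf. Lowering slowly.

>>> {"api": "jog_arm", "payload": {
  "deltas": [0.05,0.1,0.25,0,0,0,87,0.05,0.1,0.45,0,0,0,87,0.05,0.1,0.6,0,0,0,87,0.05,0.1,0.67,0,0,0,87,0.05,0.1,0.67,0,0,0,87]
}}

```text
t: 2.12
tcp_pos: [440.9, -24.1, 93.3]
eef_rot: [-3.14, -0.098, -0.0]
wrist_force: [-0.2, -0.9, -0.5]
grip_width: 0.996
gripper_force: 0.0
```

```bash
python3 - <<'E'
from m import *
im=r.camera("wrist");p=r.camera_params("wrist");cv2.imwrite("pics/w2.png",im)
a,b,th=np.load("S.npy");o=np.array([a,b]);X=np.array([np.cos(th),np.sin(th)]);Y=np.array([-X[1],X[0]])
m=boardq(im,p);m=cv2.inRange(cv2.cvtColor(im,cv2.COLOR_BGR2HSV),(3,110,40),(20,255,140))
c=big(m,(60,0,640,230));lo=c[c[:,0,1].argsort()][:,0]
for u in (150,200,300,400,450):
    q=c[:,0][c[:,0,0]==u]
    if len(q):
        w=onz(p,u,q[:,1].max(),72)[:2]-o;print(u,q[:,1].max(),(w@X).round(1),(w@Y).round(1))
ob=r.get_obs();w=ob["tcp_pos"][:2]-o;print("tcp S",w@X,w@Y);toolmove([440.4,-25.6,91],.0614)
E
```

```text
150 177 -67.1 107.6
200 182 -69.7 82.4
300 191 -74.4 31.5
400 201 -79.8 -20.2
450 206 -82.5 -46.4
tcp S -104.28141730566932 21.432680992617453
t 2.17 tcp [441.  -24.2  93.5] yaw 0.062 delta units [-0.02  0.05  0.08] az 0.001 F [-0.3 -0.6 -0.6]
```

>>> {"api": "jog_arm", "payload": {
  "deltas": [0.1,0,0.03,0,0,0,87,0.2,0,0.07,0,0,0,87,0.3,0,0.07,0,0,0,87,0.4,0,0.07,0,0,0,87,0.5,0,0.07,0,0,0,87]
}}

```text
t: 2.58
tcp_pos: [455.7, -23.9, 91.0]
eef_rot: [3.14, 0.095, -0.003]
wrist_force: [-1.5, -0.8, 1.9]
grip_width: 0.999
gripper_force: 0.9
```

>>> {"api": "jog_arm", "payload": {
  "deltas": [0.1,0,0,0,0,0,87,0.2,0,0,0,0,0,87,0.3,0,0,0,0,0,87,0.4,0,0,0,0,0,87,0.5,0,0,0,0,0,87]
}}

```text
t: 3.0
tcp_pos: [471.3, -22.7, 91.0]
eef_rot: [-3.14, -0.096, -0.0]
wrist_force: [-1.0, -0.2, -0.7]
grip_width: 0.996
gripper_force: 0.4
```

>>> {"api": "jog_arm", "payload": {
  "deltas": [0.1,0,0,0,0,0,87,0.2,0,0,0,0,0,87,0.3,0,0,0,0,0,87,0.37,0,0,0,0,0,87,0.4,0,0,0,0,0,87]
}}

```text
t: 3.42
tcp_pos: [483.4, -21.9, 91.1]
eef_rot: [-3.14, -0.096, -0.001]
wrist_force: [-1.9, 0.1, 0.1]
grip_width: 1.003
gripper_force: 0.6
```

```bash
cat > look.py <<'E'
from m import *
import sys
a,b,th=np.load("S.npy");o=np.array([a,b]);X=np.array([np.cos(th),np.sin(th)]);Y=np.array([-X[1],X[0]])
im=r.camera("top");cv2.imwrite("pics/"+sys.argv[1]+".png",im);p=r.camera_params("top")
c=big(cv2.inRange(cv2.cvtColor(im,cv2.COLOR_BGR2HSV),(3,70,40),(20,255,165)),(200 if len(sys.argv)<3 else 246,164,400,245))
(x,y),s,t=rect(c,p,76);w=np.array([x,y])-o
print("board S",(w@X).round(1),(w@Y).round(1),s,"rel yaw",round(t-th,4))
hull=np.array([onz(p,u,v,76)[:2]-o for u,v in c[:,0]]);hx,hy=hull@X,hull@Y
print("x",hx.min().round(1),hx.max().round(1),"y",hy.min().round(1),hy.max().round(1))
ob=r.get_obs();w=ob["tcp_pos"][:2]-o;print("tcp S",(w@X).round(1),(w@Y).round(1));toolmove(ob["tcp_pos"],th)
E
python3 look.py top2
```

```text
board S 26.2 29.4 (102.8, 195.5) rel yaw 0.0052
x -25.7 77.7 y -68.1 127.1
tcp S -61.9 21.1
t 3.47 tcp [483.4 -21.9  91.1] yaw 0.061 delta units [0. 0. 0.] az 0.0 F [-0.7  0.8 -0.6]
```

>>> {"api": "jog_arm", "payload": {
  "deltas": [0.06,0,0,0,0,0,87,0.12,0,0,0,0,0,87,0.17,0,0,0,0,0,87,0.21,0,0,0,0,0,87,0.24,0,0,0,0,0,87]
}}

```text
t: 3.88
tcp_pos: [489.8, -21.6, 91.0]
eef_rot: [3.14, 0.096, -0.002]
wrist_force: [-3.6, 0.6, 1.4]
grip_width: 1.004
gripper_force: 1.6
```

>>> {"api": "jog_arm", "payload": {
  "deltas": [0.02,0,0,0,0,0,87,0.04,0,0,0,0,0,87,0.06,0,0,0,0,0,87,0.06,0,0,0,0,0,87]
}}

```text
t: 4.22
tcp_pos: [490.0, -21.6, 90.9]
eef_rot: [3.14, 0.096, -0.007]
wrist_force: [-6.2, 1.7, 4.1]
grip_width: 0.998
gripper_force: 3.1
```

```bash
python3 look.py top3
```

```text
board S -6.5 29.4 (183.8, 195.1) rel yaw 0.0003
x -98.3 85.5 y -68.1 127.0
tcp S -55.3 20.9
t 4.27 tcp [490.  -21.7  90.9] yaw 0.061 delta units [0. 0. 0.] az -0.001 F [-6.6  1.6  4.3]
```

Flush contact felt: the board is stopped by the upstand at rel yaw of about 0. Next I back off, lift, and turn a quarter to push the -y end.

>>> {"api": "jog_arm", "payload": {
  "deltas": [-0.3,0,0,0,0,0,87,-0.6,0,-0.3,0,0,0,87,-0.6,0,-1.2,0,0,0,87,-0.6,0,-2.2,0,0,0,87,-0.6,0,-2.9,0,0,0,87]
}}

```text
t: 4.68
tcp_pos: [475.3, -22.4, 180.8]
eef_rot: [-3.14, -0.097, -0.009]
wrist_force: [-0.0, 0.8, 0.2]
grip_width: 1.003
gripper_force: 0.0
```

```bash
python3 - <<'E'
from m import *
a,b,th=np.load("S.npy");X=np.array([np.cos(th),np.sin(th)]);Y=np.array([-X[1],X[0]])
t=np.array([a,b])+8*X-112*Y;print(t);toolmove([*t,170],th-np.pi/2)
E
```

```text
[ 561.30634526 -150.44408827]
t 4.68 tcp [475.3 -22.4 180.8] yaw 0.062 delta units [2.59 4.44 0.37] az 1.571 F [-0.   0.8  0.2]
```

>>> {"api": "jog_arm", "payload": {
  "deltas": [0,1.2,0,0,0,0.125,70,0.5,2.4,0,0,0,0.25,70,1.2,3.4,0,0,0,0.375,70,2.0,4.4,0,0,0,0.5,70,2.6,4.4,0,0,0,0.625,70]
}}

```text
t: 5.1
tcp_pos: [562.2, -153.8, 178.5]
eef_rot: [3.013, -0.89, 0.007]
wrist_force: [0.8, 0.9, 0.1]
grip_width: 0.817
gripper_force: 0.0
```

>>> {"api": "jog_arm", "payload": {
  "deltas": [0,0,0,0,0,0.945,70,0,0,0,0,0,0.945,70,0,0,0,0,0,0.945,70,0,0,0,0,0,0.945,70,0,0,0,0,0,0.945,70]
}}

```text
t: 5.52
tcp_pos: [560.6, -149.7, 178.3]
eef_rot: [-2.596, 1.767, -0.004]
wrist_force: [0.0, 0.5, 0.8]
grip_width: 0.805
gripper_force: 0.0
```

>>> {"api": "jog_arm", "payload": {
  "deltas": [0,0,0,0,0,0.32,70,0,0,0,0,0,0.32,70,0,0,0,0,0,0.32,70,0,0,0,0,0,0.32,70]
}}

```text
t: 5.85
tcp_pos: [560.4, -149.6, 178.4]
eef_rot: [-2.287, 2.152, -0.003]
wrist_force: [0.9, -0.1, -0.2]
grip_width: 0.804
gripper_force: 0.0
```

```bash
python3 - <<'E'
from m import *
a,b,th=np.load("S.npy");toolmove([561.3,-150.4,91.5],th-np.pi/2)
im=r.camera("top");cv2.imwrite("pics/top4.png",cv2.resize(im[130:280,220:420],(800,600)))
E
```

```text
t 5.85 tcp [ 560.4 -149.6  178.4] yaw -1.51 delta units [ 0.03 -0.02  2.9 ] az -0.0 F [ 0.9 -0.1 -0.2]
```

View pics/top4.png

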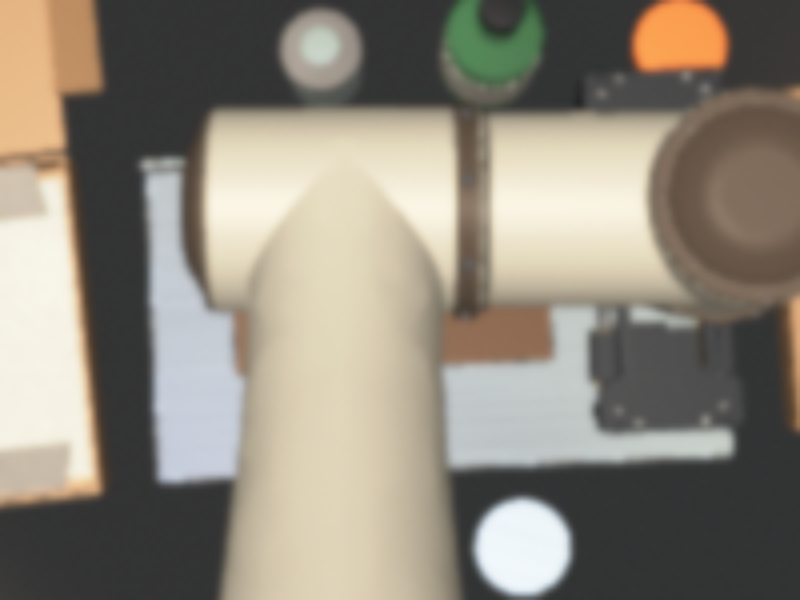

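The quarter turn is done. The fingers stand behind the board's -y end, which shows at crop (552,335), over free shelf, and the oil bottle is clear of the body. Lowering.

>>> {"api": "jog_arm", "payload": {
  "deltas": [0,0,0.8,0,0,0,70,0,0,1.6,0,0,0,70,0,0,2.2,0,0,0,70,0,0,2.5,0,0,0,70,0,0,2.5,0,0,0,70]
}}

```text
t: 6.32
tcp_pos: [558.7, -149.5, 101.0]
eef_rot: [2.288, -2.149, -0.005]
wrist_force: [0.9, -0.4, 0.2]
grip_width: 0.805
gripper_force: 0.0
```

>>> {"api": "jog_arm", "payload": {
  "deltas": [0,0,0.15,0,0,0,70,-0.1,0,0.28,0,0,0,70,-0.2,0,0.38,0,0,0,70,-0.3,0,0.4,0,0,0,70,-0.4,0,0.4,0,0,0,70]
}}

```text
t: 6.73
tcp_pos: [559.3, -137.2, 91.4]
eef_rot: [-2.289, 2.151, -0.001]
wrist_force: [0.3, -0.2, -0.2]
grip_width: 0.804
gripper_force: 0.0
```

```bash
python3 - <<'E'
from m import *
a,b,th=np.load("S.npy");X=np.array([np.cos(th),np.sin(th)]);Y=np.array([-X[1],X[0]])
im=r.camera("scene");cv2.imwrite("pics/s2.png",cv2.resize(im[130:280,180:400],(792,540)))
w=r.get_obs()["tcp_pos"][:2]-[a,b];print(w@X,w@Y)
t=np.array([a,b])+8*X+35*Y;toolmove([*t,91],th-np.pi/2)
E
```

```text
6.864873521155007 -98.21263518247802
t 6.78 tcp [ 559.3 -136.8   91.6] yaw -1.508 delta units [-4.44 -0.04  0.02] az 0.001 F [ 0.1 -0.1  0.2]
```

View pics/s2.png

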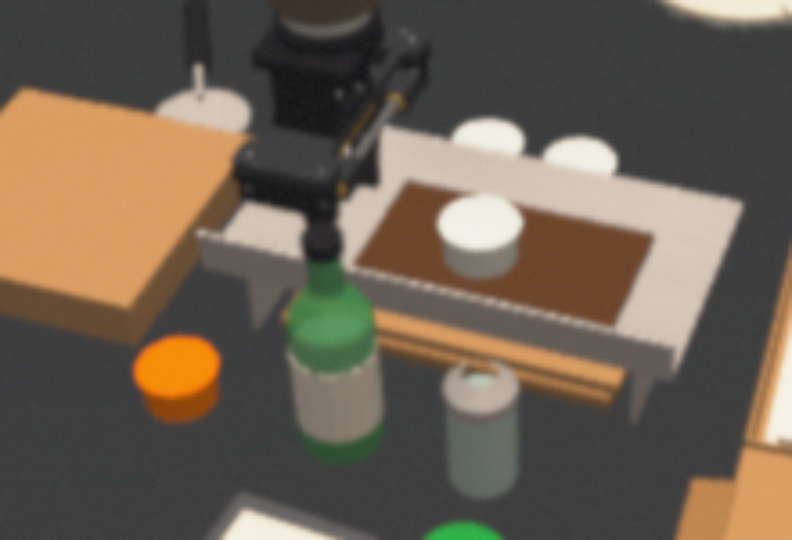

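The pot stands upright on the board, which is against the upstand. The fingers are behind the left end, and the bottle at (335,370) is well clear. Pushing along +y now.

>>> {"api": "jog_arm", "payload": {
  "deltas": [-0.12,0,0,0,0,0,70,-0.24,0,0,0,0,0,70,-0.36,0,0,0,0,0,70,-0.48,0,0,0,0,0,70,-0.6,0,0,0,0,0,70]
}}

```text
t: 7.2
tcp_pos: [558.0, -119.2, 91.2]
eef_rot: [-2.289, 2.151, -0.0]
wrist_force: [-0.3, 0.1, -0.0]
grip_width: 0.808
gripper_force: 0.8
```

>>> {"api": "jog_arm", "payload": {
  "deltas": [-0.12,0,0,0,0,0,70,-0.24,0,0,0,0,0,70,-0.36,0,0,0,0,0,70,-0.48,0,0,0,0,0,70,-0.6,0,0,0,0,0,70]
}}

```text
t: 7.62
tcp_pos: [556.9, -101.4, 91.2]
eef_rot: [2.289, -2.152, 0.0]
wrist_force: [-0.5, -1.8, 0.6]
grip_width: 0.803
gripper_force: 0.8
```

>>> {"api": "jog_arm", "payload": {
  "deltas": [-0.12,0,0,0,0,0,70,-0.24,0,0,0,0,0,70,-0.36,0,0,0,0,0,70,-0.48,0,0,0,0,0,70,-0.6,0,0,0,0,0,70]
}}

```text
t: 8.03
tcp_pos: [555.7, -83.4, 91.1]
eef_rot: [2.289, -2.151, 0.0]
wrist_force: [-0.2, -1.7, 0.1]
grip_width: 0.804
gripper_force: 0.9
```

```bash
python3 - <<'E'
from m import *
a,b,th=np.load("S.npy");X=np.array([np.cos(th),np.sin(th)]);Y=np.array([-X[1],X[0]])
im=r.camera("scene");cv2.imwrite("pics/s3.png",cv2.resize(im[130:280,180:400],(792,540)))
w=r.get_obs()["tcp_pos"][:2]-[a,b];print(w@X,w@Y)
t=np.array([a,b])+8*X+34.7*Y;toolmove([*t,91],th-np.pi/2)
E
```

```text
6.5899335748328225 -44.1443720397761
t 8.08 tcp [555.7 -82.8  91.1] yaw -1.508 delta units [-2.63 -0.05  0.  ] az 0.001 F [ 0.1 -0.2  0.6]
```

View pics/s3.png

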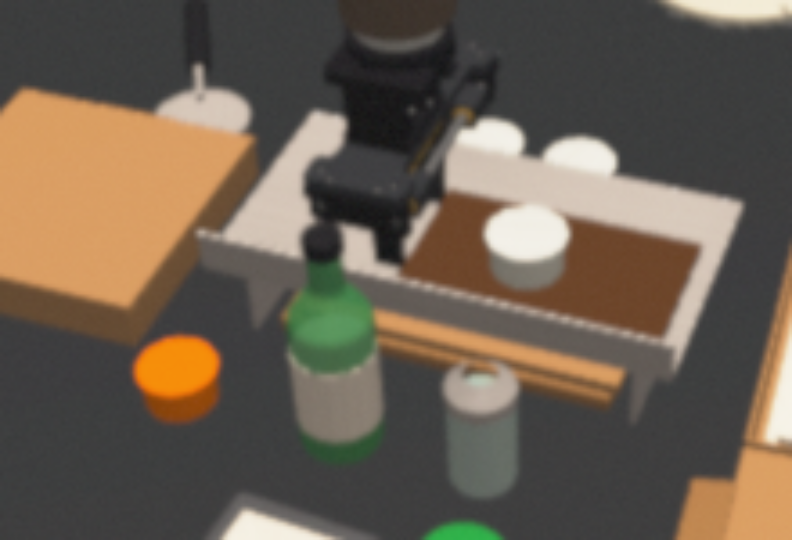

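The board slides along the upstand with the pot riding on it at (527,245). There are 79 mm (2.63 units) to go.

>>> {"api": "jog_arm", "payload": {
  "deltas": [-0.12,0,0,0,0,0,70,-0.24,0,0,0,0,0,70,-0.36,0,0,0,0,0,70,-0.48,0,0,0,0,0,70,-0.6,0,0,0,0,0,70]
}}

```text
t: 8.5
tcp_pos: [554.6, -65.3, 91.1]
eef_rot: [2.289, -2.151, 0.0]
wrist_force: [0.0, -1.2, 0.1]
grip_width: 0.806
gripper_force: 0.9
```

>>> {"api": "jog_arm", "payload": {
  "deltas": [-0.12,0,0,0,0,0,70,-0.24,0,0,0,0,0,70,-0.36,0,0,0,0,0,70,-0.48,0,0,0,0,0,70,-0.6,0,0,0,0,0,70]
}}

```text
t: 8.92
tcp_pos: [553.5, -47.4, 91.1]
eef_rot: [2.289, -2.151, -0.0]
wrist_force: [0.7, -2.3, 0.6]
grip_width: 0.804
gripper_force: 0.9
```

>>> {"api": "jog_arm", "payload": {
  "deltas": [-0.12,0,0,0,0,0,70,-0.24,0,0,0,0,0,70,-0.36,0,0,0,0,0,70,-0.48,0,0,0,0,0,70,-0.6,0,0,0,0,0,70]
}}

```text
t: 9.33
tcp_pos: [552.4, -29.4, 91.1]
eef_rot: [2.289, -2.151, -0.0]
wrist_force: [-0.4, -0.8, 0.9]
grip_width: 0.809
gripper_force: 0.9
```

>>> {"api": "jog_arm", "payload": {
  "deltas": [-0.12,0,0,0,0,0,70,-0.24,0,0,0,0,0,70,-0.34,0,0,0,0,0,70,-0.42,0,0,0,0,0,70,-0.46,0,0,0,0,0,70]
}}

```text
t: 9.75
tcp_pos: [551.5, -15.6, 91.1]
eef_rot: [2.29, -2.151, -0.0]
wrist_force: [-0.5, -1.1, 1.1]
grip_width: 0.803
gripper_force: 0.9
```

```bash
python3 - <<'E'
from m import *
a,b,th=np.load("S.npy");X=np.array([np.cos(th),np.sin(th)]);Y=np.array([-X[1],X[0]])
im=r.camera("scene");cv2.imwrite("pics/s4.png",im)
w=r.get_obs()["tcp_pos"][:2]-[a,b];print(w@X,w@Y)
t=np.array([a,b])+8*X+34.7*Y;toolmove([*t,91],th-np.pi/2)
E
```

```text
6.504754147456347 23.2384114375819
t 9.8 tcp [551.5 -15.6  91.1] yaw -1.509 delta units [-0.38 -0.05  0.  ] az 0.001 F [-0.3  0.2  0.1]
```

>>> {"api": "jog_arm", "payload": {
  "deltas": [-0.08,0,0,0,0,0,70,-0.16,0,0,0,0,0,70,-0.24,0,0,0,0,0,70,-0.3,0,0,0,0,0,70,-0.32,0,0,0,0,0,70]
}}

```text
t: 10.22
tcp_pos: [550.9, -6.1, 91.1]
eef_rot: [-2.289, 2.151, 0.0]
wrist_force: [1.1, -0.2, 0.6]
grip_width: 0.81
gripper_force: 0.8
```

>>> {"api": "jog_arm", "payload": {
  "deltas": [0,0,0,0,0,0,70,0.2,0,0,0,0,0,70,0.6,0,0,0,0,0,70,1.2,0,0,0,0,0,70,2.0,0,0,0,0,0,70]
}}

```text
t: 10.63
tcp_pos: [554.8, -66.8, 91.1]
eef_rot: [-2.291, 2.149, 0.0]
wrist_force: [0.5, -0.2, 0.5]
grip_width: 0.805
gripper_force: 0.0
```

```bash
python3 look.py top5; python3 - <<'E'
from m import *
im=cv2.imread("pics/top5.png");s=r.camera("scene")
cv2.imwrite("pics/both.png",np.hstack([cv2.resize(im[150:270,200:320],(400,400)),cv2.resize(s[130:280,240:390],(400,400))]))
E
```

```text
board S 42.9 -58.1 (102.8, 103.3) rel yaw 0.0538
x -8.9 94.7 y -109.8 -6.7
tcp S 6.2 -31.7
t 10.68 tcp [554.6 -70.4  91. ] yaw -1.511 delta units [0. 0. 0.] az -1.572 F [ 1.2 -1.7  0.8]
```

View pics/both.png

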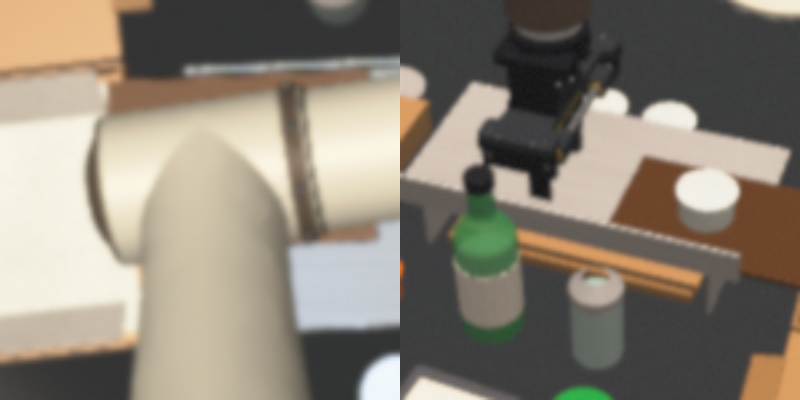

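The board overhangs the shelf end towards the open box, with the pot upright at (707,195). The arm hides the board from the top camera, so I'll measure it in the scene view.

```bash
python3 - <<'E'
from m import *
a,b,th=np.load("S.npy");o=np.array([a,b]);X=np.array([np.cos(th),np.sin(th)]);Y=np.array([-X[1],X[0]])
im=r.camera("scene");p=r.camera_params("scene");cv2.imwrite("pics/s5.png",im)
m=cv2.inRange(cv2.cvtColor(im,cv2.COLOR_BGR2HSV),(3,100,30),(20,255,130))
c=big(m,(300,170,420,260));print(cv2.contourArea(c))
for q in cv2.approxPolyDP(c,3,True)[:,0]:
    w=onz(p,*q,76)[:2]-o;print(q,(w@X).round(1),(w@Y).round(1))
print("expected px", [np.round(proj(p,[*(o+x*X+y*Y),76]),1).tolist() for x,y in((-45,245),(85,245),(-45,45),(85,180))])
print("shelf px",[np.round(proj(p,[*(o+x*X+y*Y),z]),1).tolist() for x,y,z in((-109,180,70),(85,180,98),(-109,-180,70))])
cv2.imwrite("pics/s5c.png",cv2.resize(im[150:270,240:420],(780,520),interpolation=cv2.INTER_CUBIC))
E
```

```text
1643.5
[331 190] -39.8 46.2
[320 212] 53.2 48.1
[366 223] 53.7 170.9
[368 232] 82.9 184.2
[392 237] 80.3 243.7
[406 197] -77.4 243.7
[400 204] -44.7 235.0
[367 197] -43.6 146.1
[365 213] 18.8 158.4
[354 218] 46.1 137.2
[343 211] 30.1 102.8
[342 198] -17.9 84.6
[347 193] -41.9 90.9
expected px [[403.8, 204.8], [392.1, 238.4], [331.2, 188.7], [366.1, 232.2]]
shelf px [[385.3, 186.6], [366.6, 225.7], [265.9, 161.2]]
```

View pics/s5c.png

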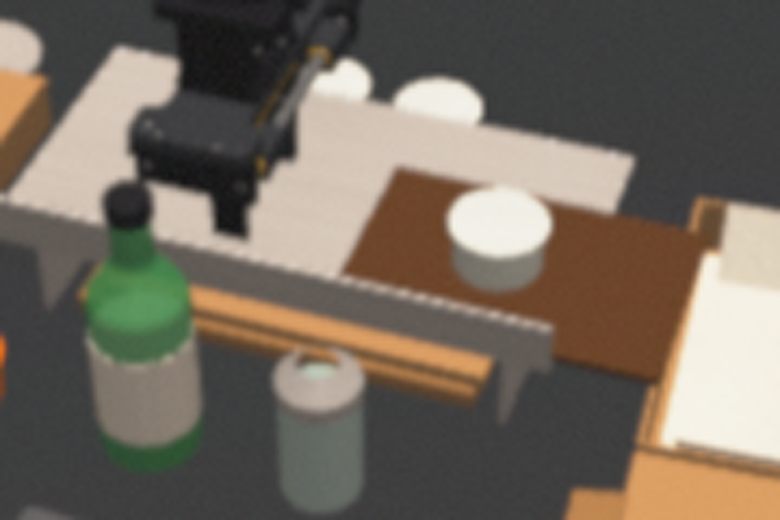

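The corners match the expected pixels within about 1 px: about 64 mm overhang, pot upright. Next is a light press to make sure of flushness: lift, turn back and go to the front edge.

>>> {"api": "jog_arm", "payload": {
  "deltas": [0,0,-0.8,0,0,0,70,0,0,-1.8,0,0,0,70,0,0,-2.8,0,0,0,70,0,0,-2.9,0,0,0,70]
}}

```text
t: 11.12
tcp_pos: [558.0, -66.2, 184.0]
eef_rot: [-2.285, 2.144, -0.013]
wrist_force: [0.7, 0.7, 0.1]
grip_width: 0.803
gripper_force: 0.0
```

```bash
python3 - <<'E'
from m import *
a,b,th=np.load("S.npy");X=np.array([np.cos(th),np.sin(th)]);Y=np.array([-X[1],X[0]])
t=np.array([a,b])-85*X+120*Y;print(t);toolmove([*t,175],th)
E
```

```text
[454.2460381   75.41226128]
t 11.12 tcp [558.  -66.2 184. ] yaw -1.507 delta units [-4.93  3.15  0.26] az -1.569 F [0.7 0.7 0.1]
```

>>> {"api": "jog_arm", "payload": {
  "deltas": [0,1.2,0,0,0,-0.12,70,-0.5,2.2,0,0,0,-0.24,70,-1.5,3.1,0,0,0,-0.36,70,-2.7,3.1,0,0,0,-0.48,70,-3.9,3.1,0,0,0,-0.6,70]
}}

```text
t: 11.53
tcp_pos: [452.8, 45.2, 178.5]
eef_rot: [-2.825, 1.372, -0.001]
wrist_force: [2.1, -0.4, 0.4]
grip_width: 0.808
gripper_force: 0.0
```

>>> {"api": "jog_arm", "payload": {
  "deltas": [0,0,0,0,0,-0.97,70,0,0,0,0,0,-0.97,70,0,0,0,0,0,-0.97,70,0,0,0,0,0,-0.97,70,0,0,0,0,0,-0.97,70]
}}

```text
t: 11.95
tcp_pos: [454.4, 45.1, 178.1]
eef_rot: [-3.111, 0.433, -0.0]
wrist_force: [-0.0, -0.4, -0.1]
grip_width: 0.808
gripper_force: 0.0
```

>>> {"api": "jog_arm", "payload": {
  "deltas": [0,0,0,0,0,-0.345,70,0,0,0,0,0,-0.345,70,0,0,0,0,0,-0.345,70,0,0,0,0,0,-0.345,70,0,0,0,0,0,-0.345,70]
}}

```text
t: 12.37
tcp_pos: [454.5, 44.8, 178.1]
eef_rot: [-3.14, -0.092, -0.0]
wrist_force: [-0.5, 0.4, -0.6]
grip_width: 0.804
gripper_force: 0.0
```

```bash
python3 look.py top6; python3 - <<'E'
from m import *
a,b,th=np.load("S.npy");X=np.array([np.cos(th),np.sin(th)]);Y=np.array([-X[1],X[0]])
t=np.array([a,b])-85*X+120*Y;toolmove([*t,91],th)
im=cv2.imread("pics/top6.png");p=r.camera_params("top")
for y in (60,90,130,160): # brightness profile along shelf x near upstand
    print(y,[int(im[int(v+.5),int(u+.5)].mean()) for x in range(66,98,3) for u,v in [proj(p,[*(np.array([a,b])+x*X+y*Y),76])]])
cv2.imwrite("pics/t6.png",cv2.resize(im[140:260,200:380],(780,520),interpolation=cv2.INTER_CUBIC))
E
```

```text
board S 20.0 142.8 (182.1, 195.4) rel yaw 0.0037
x -71.4 110.7 y 45.2 240.8
tcp S -86.6 89.4
t 12.42 tcp [454.5  44.8 178.1] yaw 0.059 delta units [0. 0. 0.] az -0.002 F [ 0.6 -0.6 -0.4]
t 12.42 tcp [454.5  44.8 178.1] yaw 0.059 delta units [ 0.05 -1.02  2.9 ] az -0.002 F [ 0.6 -0.6 -0.4]
60 [111, 110, 111, 110, 110, 111, 113, 128, 160, 163, 117]
90 [110, 110, 110, 109, 109, 106, 96, 93, 127, 115, 67]
130 [110, 109, 109, 108, 109, 108, 103, 142, 166, 135, 83]
160 [109, 109, 108, 109, 108, 110, 107, 110, 138, 150, 112]
```

View pics/t6.png

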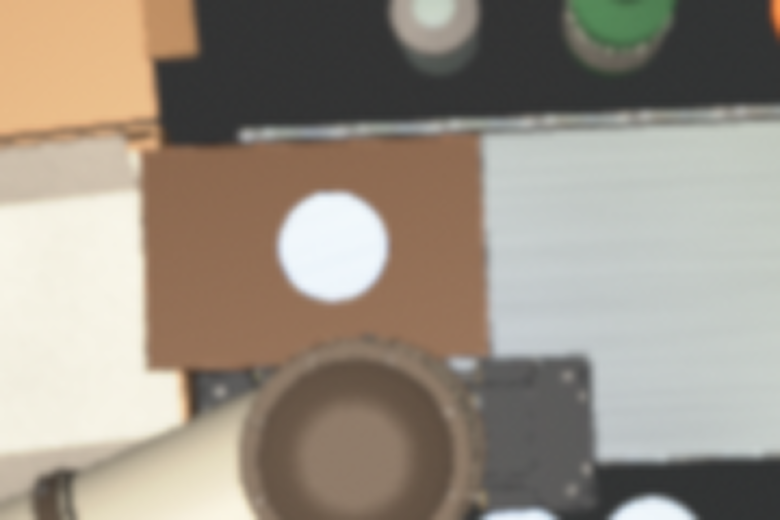

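There is no gap to the upstand, and the overhang is about 63 mm. A light confirming press follows, then I retreat.

>>> {"api": "jog_arm", "payload": {
  "deltas": [0,-0.6,0.6,0,0,0,87,0,-1.0,1.5,0,0,0,87,0,-1.0,2.2,0,0,0,87,0,-1.0,2.5,0,0,0,87,0,-1.0,2.5,0,0,0,87]
}}

```text
t: 12.83
tcp_pos: [451.4, 74.1, 101.2]
eef_rot: [3.138, 0.094, -0.007]
wrist_force: [0.4, -0.0, 0.2]
grip_width: 0.99
gripper_force: 0.0
```

>>> {"api": "jog_arm", "payload": {
  "deltas": [0.1,0,0.15,0,0,0,87,0.2,0,0.28,0,0,0,87,0.3,0,0.37,0,0,0,87,0.4,0,0.4,0,0,0,87,0.5,0,0.4,0,0,0,87]
}}

```text
t: 13.25
tcp_pos: [468.4, 75.5, 91.4]
eef_rot: [-3.14, -0.095, -0.001]
wrist_force: [-0.6, 0.7, 0.3]
grip_width: 0.997
gripper_force: 0.0
```

```bash
python3 - <<'E'
from m import *
a,b,th=np.load("S.npy");X=np.array([np.cos(th),np.sin(th)]);Y=np.array([-X[1],X[0]])
w=r.get_obs()["tcp_pos"][:2]-[a,b];print(w@X,w@Y)
t=np.array([a,b])-55.3*X+120*Y;toolmove([*t,91],th)
E
```

```text
-70.89548784698351 119.24652933142863
t 13.25 tcp [468.4  75.5  91.4] yaw 0.061 delta units [ 0.52 -0.03  0.01] az -0.001 F [-0.6  0.7  0.3]
```

>>> {"api": "jog_arm", "payload": {
  "deltas": [0.1,0,0,0,0,0,87,0.2,0,0,0,0,0,87,0.3,0,0,0,0,0,87,0.38,0,0,0,0,0,87,0.44,0,0,0,0,0,87]
}}

```text
t: 13.67
tcp_pos: [481.3, 76.4, 91.2]
eef_rot: [-3.14, -0.096, -0.0]
wrist_force: [0.5, -0.4, -0.1]
grip_width: 1.001
gripper_force: 0.0
```

>>> {"api": "jog_arm", "payload": {
  "deltas": [0.03,0,0,0,0,0,87,0.06,0,0,0,0,0,87,0.09,0,0,0,0,0,87,0.12,0,0,0,0,0,87,0.12,0,0,0,0,0,87]
}}

```text
t: 14.08
tcp_pos: [483.8, 76.4, 90.9]
eef_rot: [3.14, 0.096, -0.003]
wrist_force: [-2.0, 1.0, 1.0]
grip_width: 1.004
gripper_force: 1.1
```

>>> {"api": "jog_arm", "payload": {
  "deltas": [0.03,0,0,0,0,0,87,0.06,0,0,0,0,0,87,0.09,0,0,0,0,0,87,0.09,0,0,0,0,0,87]
}}

```text
t: 14.42
tcp_pos: [484.2, 76.2, 90.7]
eef_rot: [3.139, 0.095, -0.011]
wrist_force: [-9.2, 2.4, 7.1]
grip_width: 1.001
gripper_force: 4.4
```

>>> {"api": "jog_arm", "payload": {
  "deltas": [-0.15,0,0,0,0,0,87,-0.5,0,0,0,0,0,87,-1.0,0,-0.5,0,0,0,87,-1.3,0,-1.5,0,0,0,87,-1.6,0,-2.5,0,0,0,87]
}}

```text
t: 14.83
tcp_pos: [437.8, 73.3, 166.0]
eef_rot: [3.139, 0.096, -0.003]
wrist_force: [1.6, 0.8, 0.1]
grip_width: 0.995
gripper_force: 0.0
```

>>> {"api": "jog_arm", "payload": {
  "deltas": [-1.0,1.2,-0.5,0,0,0,87,-1.5,2.4,-0.5,0,0,0,87,-2.0,3.2,-0.5,0,0,0,87,-2.0,3.2,-0.5,0,0,0,87]
}}

```text
t: 15.17
tcp_pos: [381.5, -28.8, 181.1]
eef_rot: [-3.14, -0.09, 0.001]
wrist_force: [0.0, -0.2, -0.7]
grip_width: 0.998
gripper_force: 0.0
```

```bash
python3 look.py top7; python3 - <<'E'
from m import *
im=cv2.imread("pics/top7.png");s=r.camera("scene")
cv2.imwrite("pics/fin.png",np.hstack([cv2.resize(im[110:290,160:400],(400,300)),cv2.resize(s[120:300,160:420],(400,300))]))
E
```

```text
board S 9.2 143.9 (196.8, 202.2) rel yaw -0.0053
x -91.6 110.7 y 45.1 241.9
tcp S -161.9 21.7
t 15.22 tcp [383.5 -27.4 181.4] yaw 0.058 delta units [0. 0. 0.] az -0.004 F [0.2 0.1 0.6]
```

View pics/fin.png

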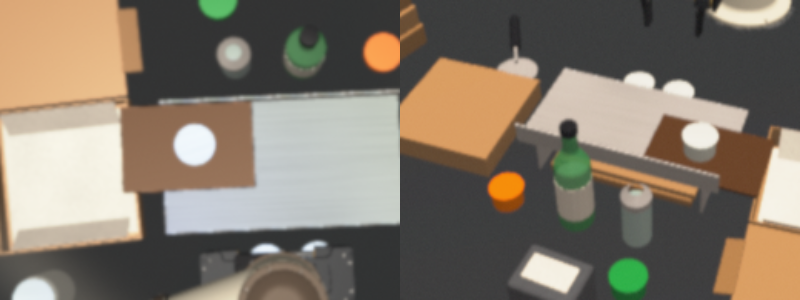

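The board is flush along the upstand, with about 64 mm out towards the open box. The pot is upright, the bystanders are in place, and the robot is clear. Handing in.

```bash
python3 -c "
from station import r
print(r.sign_off())"
```

```text
the job is handed in; nothing more can be done
None
```

The job is handed in: the board lies flush along the back upstand with about 64 mm sticking out towards the open box, the pot is still upright on it and untouched, and nothing else in the final pictures appears to have moved.

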